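# Refit the wing handle on the watering valve

### The job

Pluck the wing handle out of its pocket in the parts tray and fit its square bore over the bare square stem of the watering valve, all the way down onto the valve's neck; any way round that the square allows will do. Leave the other spares in their pockets and the pot, trowel and stakes where they are.

Things in the scene. Friction and masses are not known exactly. Their poses are not given: they have to be found in the camera images.
- tray: sage plastic parts tray fixed to the bench, 128 x 128 x 16 mm high, with four square pockets 40 x 40 mm, 13 mm deep, centred at x = +-30, y = +-30 mm in its frame; pocket floors 3 mm above the bench. Origin: centre of its underside. Each pocket holds one spare, any in any pocket
- handle: wing handle, black plastic, about 40 g: square block 28 x 28 x 22 mm high with a square bore 15 x 15 mm, 18 mm deep, open below, sides parallel to the block's; on the block stands the wing to grip, a bar 42 mm long (x), 12 mm wide (y), 20 mm high, from 22 to 42 mm above the underside. Starts upright on a pocket's floor. Origin: centre of its underside, z up
- valve: brass watering valve on a grey base plate (90 x 60 x 8 mm) fixed to the bench: a 32 mm pipe runs along its y at 31 mm height, 40 mm nuts on it, black hose stubs to 116 mm either side; a round neck of 34 mm diameter rises from the middle to 60 mm height, carrying the stem. Origin: centre of its underside
- stem_seat (a point): centre of the flat top of the valve's neck, 60 mm above the bench, where the handle's underside must rest. It turns with the steel stem that rises from it: 12 x 12 mm square, sides along this point's x and y, 15 mm tall, the last 3.5 mm a cone narrowing to 6 mm. The stem turns stiffly about z through a quarter turn and may stand at any angle
- round_knob: spare to leave: round black knob, 30 mm diameter, 20 mm tall, no wing. Origin: centre of underside
- hex_nut: spare to leave: brass hexagon nut, about 29 mm across, 10 mm tall. Origin: centre of underside
- end_cap: spare to leave: brass stepped end cap, 32 mm diameter, 18 mm tall. Origin: centre of underside
- pot: bystander: terracotta strawberry pot, 144 mm wide at the rim, 145 mm tall, small plants to 162 mm. Origin: centre of underside
- trowel: bystander: trowel with grey silicone handle lying on the bench, 280 mm long, handle to -x of its frame, 28 mm high. Origin: about its middle, on the bench
- stakes: bystander: three bamboo stakes banded together, 350 x 34 x 11 mm, lying along their x. Origin: middle of underside

How it is judged:
By the outcome, as a careful person would: the job done as asked, in the order asked, and still so for the second after the job is handed in, with the robot touching nothing.
It also fails if it takes over 42 s, if anything falls off the work surface, if the arm or the gripper's body presses on something with over 40 N, if the wrist force passes 120 N, or if a joint passes its speed limit or range.

### The arm

A 6-joint arm with a two-finger parallel gripper is mounted at the origin on the work surface. World frame = base frame: x ahead of the robot, y to its left, z up, the work surface at z = 0. Lengths are in m, angles in rad, forces in N, time in s.
With the tool pointing down it reaches from about 0.3 to 0.85 m from the base axis. Payload 5.4 kg.
Tool frame: the origin (TCP) lies at the very end of the fingers, on their centre line; the grasp point (between the pads) lies 19 mm behind it; z points along the fingers, y is the line along which they close (so a half turn about z gives the same grasp; the last joint's range is limited). The gripper opens to 85 mm and grips with 20 to 120 N. Pads are 22 mm wide; open, the fingers measure 114 mm over their backs; the gripper's body (76 mm by 85 mm) begins 54 mm behind the grasp point. The pads swing forward as they close: fully open they stand 13 mm farther back than shut.
Start: joints at [-1.502, 0.158, 1.597, -0, 1.386, -0.21], TCP at [0.158, -0.553, 0.204] pointing down, gripper open.
Joint ranges: [-2.91, 2.91], [-0.94, 2.29], [0.18, 2.7], [-1.29, 4.43], [0.17, 2.64], [-3, 3]. Speed limits (rad/s): [2.57, 2.57, 3.14, 3.14, 3.14, 3.14].

### API

Orientations are given as a unit quaternion [x, y, z, w].
In Python, from rig import bot gives the robot as it stands. The module is installed in compiled form; this text tells all that it offers.
- The arm moves only by the shell command python3 -m jog 'ROWS' [FORCE]. ROWS is JSON, a list that holds one entry, the list of rows, each a list of 7 numbers: the shift along the tool's x, y, z in cm, then the turn, a rotation vector about the tool's x, y, z in rad, then the gripper command: -1 is fully open, 1 is shut, values between are in proportion. In form: [[[tx, ty, tz, wx, wy, wz, grip], ...]]. A call has 1 to 12 rows; each row is the pose to reach, as a shift and turn from the pose commanded when the call began, along the tool's axes at that moment; what a row does not reach only later rows make up. A row lasts 1/8 s, in which the tool goes at most 62.5 mm and 10.7 degrees, less where a joint would pass 70% of its speed; a pose out of reach is approached as far as the arm can. A call with a gripper value outside its range is refused whole. The fingers move at their own pace and stop on an object; FORCE is the grip in N (left out, the last holds). Time passes only in rows, so rows that repeat a pose let the fingers close. It gives the time, the measured TCP pose, the force, the opening and the grip force at its end, in the units of the state.
- bot.state(): the state, without advancing time (a new reading comes with each control period).
- bot.get_image(name): name is "side" or "top"; returns (picture, depth): 420x560x3 uint8, red, green, blue; 420x560 float32, m along the optical axis (not along the pixel's ray), 0 where there is no reading.
- bot.camera_model(name): a dict with "fx", "fy", "cx", "cy" (pixels), "dist_coeffs" ([k1, k2, p1, p2, k3] as OpenCV has them; the pictures are not rectified), "xyz" and "attitude" of the camera in the world. Camera axes: x right, y up, looking along -z (the intrinsics and any distortion apply to the point x, -y, -z); pixel columns grow to the right and rows downward; lengths in m; the calibration is good to about 2 mm. A picture is of the moment at which its call begins. camera_model takes no time and is no camera call.
- bot.close_job(): hands the job in; it is judged then, once.
The state is a dict: "time": time; "joint_positions": joint angles; "qvel": joint speeds; "joint_torque": joint torques, N m; "eef_pos": TCP position; "tool_rot": TCP orientation; "ft_force": force on the tool from outside, world axes, zero at the start; "moment": the same for the moment, N m; "gripper_width": opening from 0.0 (shut) to 1.0 (fully open); "gripper_force": force on a finger pad.
Only numpy, scipy, OpenCV 4.12 (cv2) and the standard library are available. Lean on these libraries where they do the work, as an engineer would, in place of code of your own. Each camera call takes 0.05 s, during which the arm holds its last target. There are 200 camera calls.

## Working session

There is one attempt and no reset: what is moved stays moved. The work goes in short steps, Python scripts to look and compute and a shell command to move; the robot and the scene stay as the last step left them, time stands still between calls to the robot, and variables do not carry over. Pictures are saved under pics/ and viewed, at most 10 in all, crops included, and the job is handed in when it is done.

```bash
mkdir -p pics
cat > h.py <<'E'
import numpy as np, cv2
from rig import bot
from scipy.spatial.transform import Rotation as R
def grab(n):
    im,d=bot.get_image(n); np.savez(f'/tmp/{n}.npz',im=im,d=d); return im,d
def save(n,im): cv2.imwrite(f'pics/{n}.png',cv2.cvtColor(im,cv2.COLOR_RGB2BGR))
def cam(n):
    c=bot.camera_model(n); K=np.array([[c['fx'],0,c['cx']],[0,c['fy'],c['cy']],[0,0,1]])
    a=np.array(c['attitude']); Rm=R.from_quat(a).as_matrix() if a.size==4 else a.reshape(3,3)
    return K,np.array(c['dist_coeffs'],float),np.array(c['xyz']),Rm
def rays(n,px):
    K,D,t,Rm=cam(n); u=cv2.undistortPoints(np.array(px,float).reshape(-1,1,2),K,D).reshape(-1,2)
    return t,np.c_[u[:,0],-u[:,1],-np.ones(len(u))]@Rm.T
def onplane(n,px,z):
    t,r=rays(n,px); return t+r*((z-t[2])/r[:,2])[:,None]
def bydepth(n,px,dep):
    t,r=rays(n,px); return t+r*np.array(dep).reshape(-1,1)
def cloud(n,d):
    v,u=np.mgrid[:d.shape[0],:d.shape[1]]
    return bydepth(n,np.c_[u.ravel(),v.ravel()],d.ravel()).reshape(d.shape+(3,))
E
python3 - <<'E'
from h import *
for n in('top','side'):
    im,d=grab(n); save(n+'0',im); print(n,bot.camera_model(n))
print(bot.state())
E
```

```text
top {'fx': 460.60004750123545, 'fy': 460.60004750123545, 'cx': 279.0653465956634, 'cy': 208.976823232328, 'dist_coeffs': array([-0.04287611,  0.        ,  0.        ,  0.        ,  0.        ]), 'xyz': array([0.41064985, 0.13055337, 1.38275532]), 'attitude': array([ 0.05663409, -0.05844104, -0.70136452,  0.70814196])}
side {'fx': 539.7701391316273, 'fy': 539.7701391316273, 'cx': 290.25348051845936, 'cy': 211.59081916447718, 'dist_coeffs': array([-0.10216035,  0.        ,  0.        ,  0.        ,  0.        ]), 'xyz': array([ 0.21785873, -0.69586125,  0.79450841]), 'attitude': array([ 0.42096577, -0.10642802, -0.20232091,  0.87779676])}
{'time': 0.1, 'joint_positions': array([-1.50209271e+00,  1.58960848e-01,  1.59814170e+00,  8.40269993e-06,
        1.38617221e+00, -2.10091916e-01]), 'qvel': array([-1.84369561e-04, -1.38375674e-03, -3.04987740e-03, -1.11902594e-03,
        1.21363869e-03,  3.97028125e-05]), 'joint_torque': array([-2.92590903e-04, -3.96991146e+01, -3.32337642e+01, -2.47544067e-04,
        4.20554701e-03,  5.85248159e-06]), 'eef_pos': array([ 0.15818426, -0.55220051,  0.2033118 ]), 'tool_rot': array([ 9.90299612e-01,  1.38945930e-01,  6.35268939e-05, -8.38659041e-04]), 'ft_force': array([ 0.706785  ,  0.30657421, -0.603523  ]), 'moment': array([ 0.05150375, -0.01345045, -0.00456074]), 'gripper_force': 0.0, 'gripper_width': 0.9994081463776223}
```

View pics/top0.png

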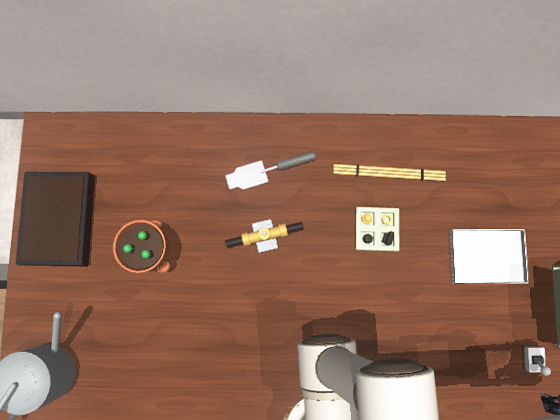

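View pics/side0.png

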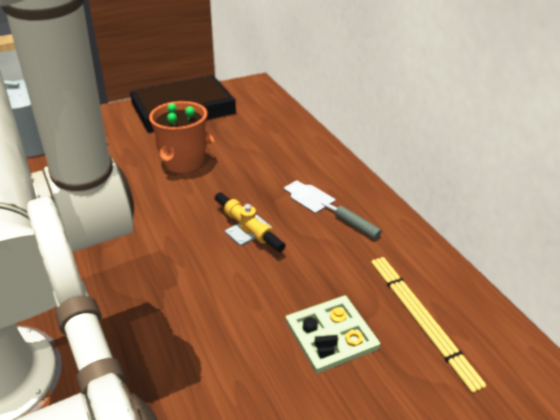

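The top view shows the tray at (378,229), with the handle in its lower-right pocket near (388,239) and the valve at (264,235). In the side view the handle is near (326,345) and the stem near (248,209). Next I'll take enlarged crops.

Run:
```python
from h import *
def crop(n,u,v,w=28):
    im=np.load(f'/tmp/{n}.npz')['im'][v-w:v+w,u-w:u+w]
    return cv2.resize(im,(390,290) if 0 else (290,290),interpolation=cv2.INTER_NEAREST)
m=np.vstack([np.hstack([crop('top',378,229),crop('top',264,235)]),np.hstack([crop('side',330,335,36),crop('side',248,215,28)])])
save('crops',m)
d=np.load('/tmp/top.npz')['d'];P=cloud('top',d)
print('top handle z',(P[229:252,376:402,2]*1000).round().astype(int))
print('stem z',(P[224:246,252:278,2]*1000).round().astype(int))
```

```text
top handle z [[  19   16   16   18   15   18   14   19   17   16   17   12   24   11
    13   15   14   14   14   16   15   13   15   -2   -1    2]
 [  15   10   13   13   10   15   11   12   12   17   14   13   14   14
    16   16   15   11   14   17   15   11   15   -4   -1 1383]
 [  18   18   13   13   16   13   22   15   16   18   14   18   18   41
    47   47 1383   41   15   17   16   14   19   -2   -3    1]
 [  13   13   14   12   16    3    1    4   -3   22    5    5   25   43
    45   41   46   42   16   17   20   19   14    1   -5    4]
 [  14   19   15    8   12   -3   -1   -3   16   29   19   26   32   41
    43   47   47   48   17   15   13   21   14   -2   -4   -2]
 [  17   19   19   15   20    5    4    4   21   23   24   23   35   41
    42   45   49   10   17   11   12   11   15   -4   -1   -1]
 [  13   13   15   18   19    5   -1   12   30   20   19   29   38   46
    40   42   43   26   20   16   19   12   20    2   -3   -2]
 [  13   13   15   17   14    1    5   13   29   26   24   34   43   44
    44   45   43   24   18   14   18   19   18   -4    1   -1]
 [  13 
[... 4296 characters left out ...]
  4   13    7    5   -4]
 [  41   33   36 1383   34   34   29    5   10    9    5    6    6   12
     9    8    6    4    6    4    0   11    5    4    3   -1]
 [  37   34   27    0   -2    8    7    2    1    7   10   10    6    5
     6    8   12    7    2    8    6    4   12    7    2   -4]
 [  -3   -7   -5   -2    0    1    8    5    5    5    5    8    7    9
     4    2    8    6   10    8    6    4   10    9    2    3]
 [  -2    1    1   -3    2    1    6   10    8    7    6    6   11    7
     8   10 1383   12   13   14    6   14    7    9    9    4]
 [   0    1    0    4   -4    5    4    5    6    8    5    6    8    5
     7   10    5    8    6   12    0    8   11   15   11    5]]
```

View pics/crops.png

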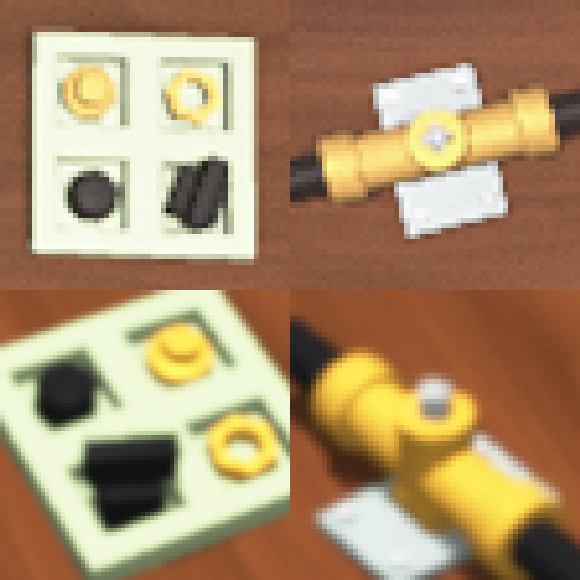

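Crops: the handle is lower right in the tray, its wing running from about (391,230) to (387,245). The stem's light top is at about (265,232) in the top view. Now I'll measure them.

```bash
cat > m.py <<'E'
from h import *
def measure():
    ims,ds=zip(*[bot.get_image('top') for _ in range(4)])
    im=np.mean(ims,0); d=np.median([np.where(x>0,x,np.nan) for x in ds],0)
    P=cloud('top',d); g=im.mean(2)
    # wing: dark and high
    m=(g<60)&(P[...,2]>.034)&(P[...,2]<.055); m[:,:370]=0;m[:,402:]=0;m[:224]=0;m[255:]=0
    v,u=np.nonzero(m); Q=onplane('top',np.c_[u,v],.045)[:,:2]
    (c,s,a)=cv2.minAreaRect((Q*1000).astype(np.float32))
    w,V=np.linalg.eigh(np.cov(Q.T)); 
    print('wing n',len(Q),'mean',Q.mean(0),'rect',c,s,a,'axis deg',np.degrees(np.arctan2(V[1,1],V[0,1]))%180,'z',np.nanmean(P[m][:,2]))
    # stem: low saturation
    def stem(n,im,u0,v0,z):
        c=im[v0-12:v0+13,u0-12:u0+13].astype(np.float32); k=16
        c=cv2.resize(c,None,fx=k,fy=k,interpolation=cv2.INTER_CUBIC)
        f=(c[...,2]/np.maximum(c[...,0],1)); save('stem_'+n,np.hstack([np.clip(c,0,255),np.repeat(np.clip(f*255,0,255)[...,None],3,2)]).astype(np.uint8))
        mm=((f>.55)&(c[...,0]>90)).astype(np.uint8)
        for C in cv2.findContours(mm,cv2.RETR_EXTERNAL,cv2.CHAIN_APPROX_NONE)[0]:
            if cv2.contourArea(C)<800: continue
            px=(C.reshape(-1,2)+.5)/k-.5+[u0-12,v0-12]
            X=onplane(n,px,z)[:,:2]; r=cv2.minAreaRect((X*1000).astype(np.float32)); print(n,'px',px.mean(0),'rect mm',r)
    stem('top',im,264,233,.073)
    si=np.mean([bot.get_image('side')[0] for _ in range(2)],0); stem('side',si,248,210,.075)
    # neck, tray
    mk=(P[...,2]>.0525)&(P[...,2]<.085); mk[:,:250]=0;mk[:,280:]=0;mk[:220]=0;mk[250:]=0
    v,u=np.nonzero(mk); Q=onplane('top',np.c_[u,v],.06)[:,:2]; print('neck',len(Q),Q.mean(0),np.ptp(Q,0))
    mt=(g>150)&(P[...,2]>.008)&(P[...,2]<.03); mt[:,:350]=0;mt[:,405:]=0;mt[:200]=0;mt[260:]=0
    v,u=np.nonzero(mt); Q=onplane('top',np.c_[u,v],.016)[:,:2]; print('tray',cv2.minAreaRect((Q*1000).astype(np.float32)))
measure()
E
python3 m.py; python3 -c "
import cv2,numpy as np
a=cv2.imread('pics/stem_top.png');b=cv2.imread('pics/stem_side.png');cv2.imwrite('pics/stems.png',cv2.resize(np.vstack([a,b]),(600,600)))"
```

```text
wing n 23 mean [ 0.54687269 -0.19166481] rect (547.4586791992188, -193.8638153076172) (12.88003158569336, 36.792457580566406) 70.09590148925781 axis deg 161.38036449302246 z 0.042320507015746724
top px [266.76102941 242.30536765] rect mm ((532.413330078125, 165.0782470703125), (24.098655700683594, 60.69746017456055), 0.5624293088912964)
top px [273.66501697 232.50777715] rect mm ((557.7507934570312, 143.10862731933594), (4.993251800537109, 17.14890480041504), 12.509203910827637)
top px [262.38029423 228.10939843] rect mm ((566.0612182617188, 175.94715881347656), (51.637420654296875, 61.325523376464844), 0.5670411586761475)
side px [257.83430891 217.53219411] rect mm ((560.6415405273438, 118.5909652709961), (12.31045913696289, 28.34290313720703), 13.3377046585083)
side px [247.29423701 206.84602273] rect mm ((552.736328125, 162.14517211914062), (29.377084732055664, 16.268285751342773), 58.0771484375)
neck 103 [0.55748627 0.17013399] [0.02914291 0.03183585]
tray ((580.1879272460938, -165.55886840820312), (127.22074890136719, 128.50172424316406), 88.34532928466797)
```

View pics/stems.png

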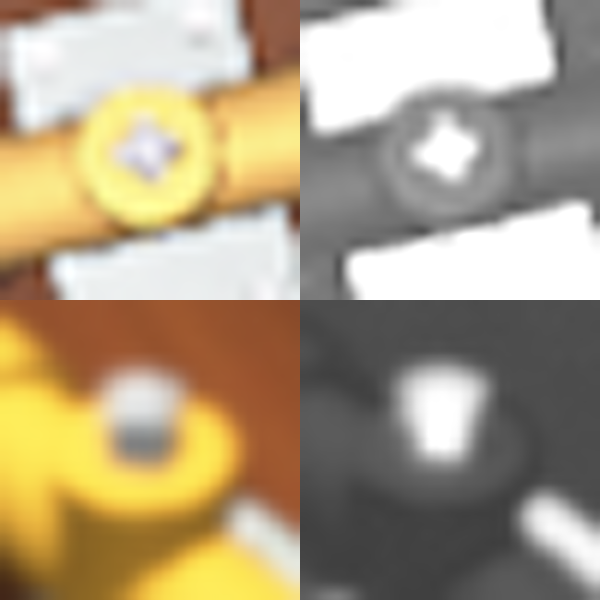

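The stem's top-view silhouette is a diamond with its corners along the image axes. In the side view it is about 16 mm wide, which agrees. I'll refine both in numbers.

```bash
cat > s.py <<'E'
from h import *
im=np.mean([bot.get_image('top')[0] for _ in range(3)],0).astype(np.float32); u0,v0=264,232;k=16
c=im[v0-12:v0+13,u0-12:u0+13]; c=cv2.resize(c,None,fx=k,fy=k,interpolation=cv2.INTER_CUBIC); f=c[...,2]/np.maximum(c[...,0],1)
yy,xx=np.mgrid[:400,:400]; px=np.c_[xx.ravel(),yy.ravel()]; px=(px+.5)/k-.5+[u0-12,v0-12]
W=onplane('top',px,.070)[:,:2]; ctr=np.array([.557,.170])
for th in(.6,.65,.7,.75,.8,.85):
    m=(f.ravel()>th)&(np.linalg.norm(W-ctr,axis=1)<.0125)
    X=W[m]; r=cv2.minAreaRect((X*1000).astype(np.float32)); q=X-X.mean(0); z=((q[:,0]+1j*q[:,1])**4).mean()
    print(th,np.round(X.mean(0)*1000,1),'area',round(cv2.contourArea(cv2.convexHull((X*1000).astype(np.float32))),0),'rect',np.round(r[1],1),round(r[2],1),'4th-moment face deg',round((np.degrees(np.angle(-z))/4)%90,1), 'px',px[m].mean(0))
# neck circle by yellow mask + side triangulation of stem
s=np.mean([bot.get_image('side')[0] for _ in range(3)],0).astype(np.float32); c=s[198:223,236:261]; c=cv2.resize(c,None,fx=k,fy=k,interpolation=cv2.INTER_CUBIC); f=c[...,2]/np.maximum(c[...,0],1)
mm=(f>.5)&(xx<300); p2=((np.c_[xx[mm],yy[mm]]+.5)/k-.5+[236,198]).mean(0)
m=lambda n,p:rays(n,[p])
t1,r1=m('top',px[((im[...,0]*0).sum()==0)&(np.linalg.norm(W-ctr,axis=1)<.0125)&((cv2.resize(im[v0-12:v0+13,u0-12:u0+13],None,fx=k,fy=k,interpolation=cv2.INTER_CUBIC)[...,2]/np.maximum(cv2.resize(im[v0-12:v0+13,u0-12:u0+13],None,fx=k,fy=k,interpolation=cv2.INTER_CUBIC)[...,0],1)).ravel()>.7)].mean(0)); t2,r2=m('side',p2)
A=np.c_[r1[0],-r2[0]]; l=np.linalg.lstsq(A,t2-t1,rcond=None)[0]; print('tri',p2,t1+r1[0]*l[0],t2+r2[0]*l[1]); print(onplane('side',[p2],.069))
# wing by subpixel grey mask: sage/dark
d=np.median([bot.get_image('top')[1] for _ in range(5)],0);P=cloud('top',d)
z=P[...,2]; m=(z>.036)&(z<.055)&(im.mean(2)<80); m[:,:370]=0;m[:,402:]=0;m[:224]=0;m[255:]=0
v,u=np.nonzero(m); Q=onplane('top',np.c_[u,v],.045)[:,:2]; print('wing',len(Q),Q.mean(0),cv2.minAreaRect((Q*1000).astype(np.float32)),np.ptp(Q,0))
w,V=np.linalg.eigh(np.cov(Q.T)); print(np.degrees(np.arctan2(V[1,1],V[0,1]))%180, np.sqrt(w*12))
# block top
m=(z>.017)&(z<.056)&(im.mean(2)<80); m[:,:370]=0;m[:,402:]=0;m[:224]=0;m[255:]=0
v,u=np.nonzero(m); Q=onplane('top',np.c_[u,v],.03)[:,:2]; print('all',len(Q),Q.mean(0),cv2.minAreaRect((Q*1000).astype(np.float32)))
np.set_printoptions(linewidth=200); print(im.mean(2)[228:248,380:397].astype(int))
E
python3 s.py
```

```text
0.6 [556.3 171.4] area 339.0 rect [22.7 19.9] 20.2 4th-moment face deg 59.4 px [263.74493107 232.99466653]
0.65 [556.4 171.5] area 228.0 rect [16.2 16.2] 61.0 4th-moment face deg 58.9 px [263.72691895 232.95297677]
0.7 [556.4 171.5] area 197.0 rect [14.9 15.1] 61.9 4th-moment face deg 57.8 px [263.73283313 232.95726199]
0.75 [556.4 171.4] area 172.0 rect [13.8 14.2] 55.4 4th-moment face deg 57.0 px [263.74155405 232.97358158]
0.8 [556.3 171.4] area 149.0 rect [12.9 13.1] 53.1 4th-moment face deg 56.4 px [263.75172976 232.99964261]
0.85 [556.2 171.4] area 127.0 rect [12.  11.8] 54.8 4th-moment face deg 56.4 px [263.7703761  233.04483406]
tri [247.33065575 206.99732673] [0.55676094 0.17155837 0.0669242 ] [0.55735704 0.17137577 0.0669847 ]
[[0.5564166  0.16897346 0.069     ]]
wing 56 [ 0.5482035  -0.19436846] ((547.8087158203125, -193.99058532714844), (12.88003158569336, 37.53718185424805), 70.09590148925781) [0.03530504 0.02141163]
160.3001170331274 [0.01369469 0.03908465]
all 113 [ 0.54964281 -0.18975278] ((549.164306640625, -175.5155029296875), (35.59548568725586, 69.12667083740234),
[... 741 characters left out ...]
146  49  71  74  55  39  70  80  73  68  69  62 208 242 242]
 [236 219 122  58  75  71  51  37  75  80  73  61  69  62 207 241 242]
 [239 173  71  67  74  65  45  55  77  76  73  58  91  74 207 242 241]
 [240 144  23  49  60  54  43  72  80  74  67  66 160 107 190 241 242]
 [237 207 160  94  46  35  36  74  78  73  55  62 182 118 178 240 241]
 [235 229 221 204 130  50  47  71  78  71  55  89 208 126 175 241 244]
 [236 227 227 232 184  99  56  46  46  42 102 166 226 133 177 240 242]
 [237 223 206 201 199 192 159 123 137 192 198 223 224 129 176 238 242]
 [240 238 231 230 235 240 235 232 233 243 241 241 239 226 230 241 242]
 [243 243 243 243 243 243 244 244 244 244 242 242 242 243 243 242 241]]
```

```bash
cat > go.py <<'E'
import sys
from h import *
x,y,z,yaw=map(float,sys.argv[1:5])   # target TCP m, tool-x yaw deg
s=bot.state(); Rt=R.from_quat(s['tool_rot']); T=R.from_matrix(np.c_[[np.cos(np.radians(yaw)),np.sin(np.radians(yaw)),0],[np.sin(np.radians(yaw)),-np.cos(np.radians(yaw)),0],[0,0,-1]])
a=Rt.as_matrix()[:,0]
print('t',s['time'],'pos',s['eef_pos'].round(4),'yaw',np.degrees(np.arctan2(a[1],a[0])).round(2),'q',s['joint_positions'].round(2),'F',s['ft_force'].round(1),'w',s['gripper_width'],s['gripper_force'])
print('shift cm',(Rt.inv().apply(np.array([x,y,z])-s['eef_pos'])*100).round(2),'rotvec',(Rt.inv()*T).as_rotvec().round(3))
E
python3 go.py .548 -.194 .10 -19.7
```

```text
t 0.95 pos [ 0.1582 -0.5528  0.2042] yaw 15.97 q [-1.5   0.16  1.6   0.    1.39 -0.21] F [0.5 0.3 0. ] w 1.0010801844858275 0.0
shift cm [ 47.35 -23.77  10.42] rotvec [ 0.    -0.     0.623]
```

```bash
python3 -m jog '[[[47.35,-23.77,10.4,0,0,0.623,-1],[47.35,-23.77,10.4,0,0,0.623,-1],[47.35,-23.77,10.4,0,0,0.623,-1],[47.35,-23.77,10.4,0,0,0.623,-1],[47.35,-23.77,10.4,0,0,0.623,-1],[47.35,-23.77,10.4,0,0,0.623,-1],[47.35,-23.77,10.4,0,0,0.623,-1],[47.35,-23.77,10.4,0,0,0.623,-1],[47.35,-23.77,10.4,0,0,0.623,-1],[47.35,-23.77,10.4,0,0,0.623,-1],[47.35,-23.77,10.4,0,0,0.623,-1],[47.35,-23.77,10.4,0,0,0.623,-1]]]'; python3 go.py .548 -.194 .028 -19.7
```

```text
time: 2.45
eef_pos: [0.5476, -0.1951, 0.1006]
tool_rot: [0.985, -0.172, 0.0, 0.0]
ft_force: [0.2, 0.3, 0.6]
gripper_width: 0.998
gripper_force: 0.0
t 2.45 pos [ 0.5476 -0.1951  0.1006] yaw -19.82 q [-0.55  0.27  1.68 -0.    1.19  1.37] F [0.2 0.3 0.6] w 0.9982653916766275 0.0
shift cm [-0.   -0.12  7.26] rotvec [ 0.    -0.001 -0.002]
```

```bash
python3 -m jog '[[[0,-0.1,4,0,0,0,-1],[0,-0.1,7.2,0,0,0,-1],[0,-0.1,7.2,0,0,0,-1],[0,-0.1,7.2,0,0,0,-0.3],[0,-0.1,7.2,0,0,0,1],[0,-0.1,7.2,0,0,0,1],[0,-0.1,7.2,0,0,0,1],[0,-0.1,7.2,0,0,0,1],[0,-0.1,7.2,0,0,0,1],[0,-0.1,7.2,0,0,0,1]]]' 45
```

```text
time: 3.7
eef_pos: [0.5483, -0.193, 0.0282]
tool_rot: [0.985, -0.171, -0.0, -0.0]
ft_force: [-0.3, -1.2, -0.4]
gripper_width: -0.001
gripper_force: 0.0
```

The gripper shut on nothing, so I'll look again.

Run:
```python
from h import *
a,_=grab('top'); b,_=grab('side')
f=lambda im,u,v,w:cv2.resize(im[v-w:v+w,u-w:u+w],(390,390),interpolation=cv2.INTER_CUBIC)
save('miss',np.hstack([f(a,385,235,40),f(b,325,335,60)]))
```

```text
(no output)
```

View pics/miss.png

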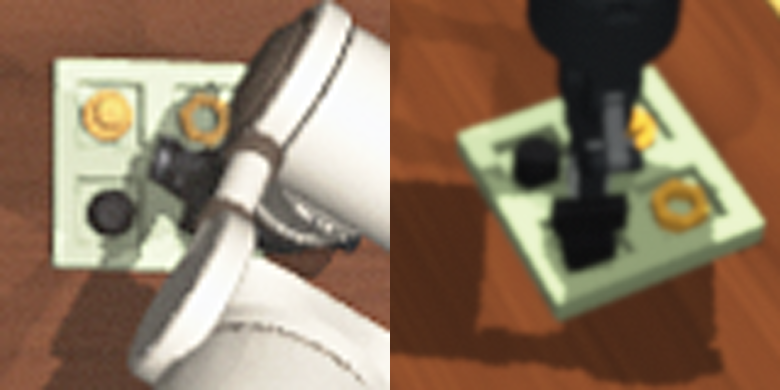

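The fingers shut behind the handle: in the side crop the handle is at about (590,230) and the fingers at (590,180). I'll compare the handle in the two views.

Run:
```python
from h import *
im=np.load('/tmp/side.npz')['im'].astype(int); d=np.load('/tmp/side.npz')['d']; P=cloud('side',d)
np.set_printoptions(linewidth=220)
g=im.mean(2)
print(g[325:362:1,310:345].astype(int))
m=(g<50)&(P[...,2]>.015)&(P[...,2]<.06)&(P[...,0]>.5)&(P[...,0]<.62)&(P[...,1]<-.13)&(P[...,1]>-.25)
for a in range(15,60,5):
    k=m&(P[...,2]>a/1e3)&(P[...,2]<(a+5)/1e3); print(a,k.sum(),P[k].mean(0).round(3) if k.any() else '', P[k].min(0).round(3) if k.any() else '',P[k].max(0).round(3) if k.any() else '')
print('wing centre rays',onplane('side',[[326,340]],.045), onplane('side',[[345-0,0]],.0)*0)
K,D,t,Rm=cam('side')
def proj(n,X):
    K,D,t,Rm=cam(n); q=(np.array(X)-t)@Rm; q=q*[1,-1,-1]; return cv2.projectPoints(q.reshape(-1,1,3),np.zeros(3),np.zeros(3),K,D)[0].reshape(-1,2)
X=[bot.state()['eef_pos'],[.548,-.194,.045]]
print('proj tcp & wing: side',proj('side',X),'top',proj('top',X))
```

```text
[[ 21  21  21 ...  68 111 145]
 [ 19  17  17 ...  73 108 133]
 [ 17  20  17 ...  94 119 135]
 ...
 [137 184 215 ... 109 105 102]
 [113 156 199 ... 101 100  99]
 [ 95 126 176 ...  99  97  95]]
15 87 [ 0.545 -0.163  0.018] [ 0.532 -0.214  0.015] [ 0.561 -0.13   0.02 ]
20 141 [ 0.548 -0.175  0.022] [ 0.533 -0.215  0.02 ] [ 0.563 -0.13   0.025]
25 46 [ 0.547 -0.202  0.027] [ 0.531 -0.212  0.025] [ 0.564 -0.146  0.03 ]
30 39 [ 0.546 -0.202  0.033] [ 0.529 -0.208  0.03 ] [ 0.564 -0.194  0.035]
35 34 [ 0.545 -0.201  0.038] [ 0.529 -0.208  0.035] [ 0.564 -0.195  0.04 ]
40 107 [ 0.549 -0.199  0.043] [ 0.528 -0.209  0.04 ] [ 0.566 -0.189  0.045]
45 21 [ 0.547 -0.199  0.046] [ 0.536 -0.208  0.045] [ 0.564 -0.193  0.047]
50 0   
55 0   
wing centre rays [[ 0.54513468 -0.20359629  0.045     ]] [[0. 0. 0.]]
proj tcp & wing: side [[324.06871076 340.99790823]
 [324.74300415 335.45331635]] top [[387.300041   238.37466183]
 [389.00335515 237.92090919]]
```

Run:
```python
from h import *
im=np.load('/tmp/side.npz')['im']; w=im[290:365,285:360].astype(float)
w=np.clip(255*(w/255)**.55,0,255).astype(np.uint8)
save('zoom',cv2.resize(w,(600,600),interpolation=cv2.INTER_CUBIC))
```

```text
(no output)
```

View pics/zoom.png

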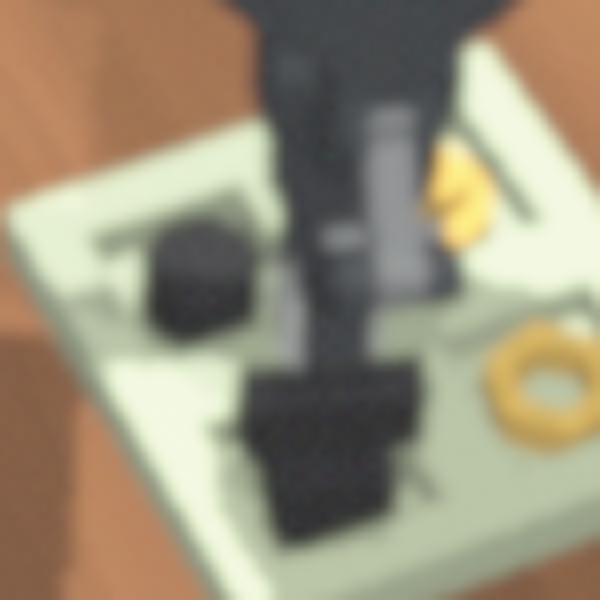

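The handle is upright in its pocket with the wing at about (332,390). The dark fingers stand behind it, and their arrangement isn't clear from the picture. I'll check their positions from the depth.

Run:
```python
from h import *
P=cloud('side',np.load('/tmp/side.npz')['d'])
for x,y in [(340,120),(340,180),(320,280),(340,280),(340,340),(355,350),(290,320),(295,345),(390,150),(390,240),(430,285),(330,380),(300,395),(400,395),(330,450),(330,500)]:
    u,v=285+x/8,290+y/8; u,v=int(u),int(v); print((x,y),np.median(P[v-1:v+1,u-1:u+1].reshape(-1,3),0).round(3))
```

```text
(340, 120) [ 0.527 -0.223  0.164]
(340, 180) [ 0.529 -0.221  0.145]
(320, 280) [ 0.524 -0.226  0.122]
(340, 280) [ 0.518 -0.242  0.144]
(340, 340) [ 0.544 -0.206  0.072]
(355, 350) [ 0.547 -0.207  0.067]
(290, 320) [ 0.538 -0.195  0.067]
(295, 345) [ 0.537 -0.195  0.061]
(390, 150) [ 0.534 -0.229  0.161]
(390, 240) [ 0.527 -0.243  0.15 ]
(430, 285) [ 0.532 -0.252  0.146]
(330, 380) [ 0.549 -0.196  0.044]
(300, 395) [ 0.54  -0.197  0.045]
(400, 395) [ 0.561 -0.206  0.042]
(330, 450) [ 0.547 -0.202  0.026]
(330, 500) [ 0.543 -0.209  0.02 ]
```

Run:
```python
from h import *
P=cloud('side',np.median([bot.get_image('side')[1] for _ in range(5)],0))
for u in (321,325,328,331):
    print(u); print(np.c_[range(322,346),P[322:346,u].round(3)].tolist())
print(bot.state()['gripper_width'],bot.state()['eef_pos'],bot.state()['ft_force'])
```

```text
321
[[322.0, 0.533, -0.201, 0.097], [323.0, 0.533, -0.202, 0.095], [324.0, 0.536, -0.197, 0.086], [325.0, 0.536, -0.197, 0.083], [326.0, 0.536, -0.198, 0.081], [327.0, 0.537, -0.197, 0.077], [328.0, 0.537, -0.197, 0.075], [329.0, 0.538, -0.196, 0.071], [330.0, 0.537, -0.197, 0.069], [331.0, 0.538, -0.197, 0.066], [332.0, 0.538, -0.197, 0.063], [333.0, 0.538, -0.197, 0.06], [334.0, 0.538, -0.197, 0.058], [335.0, 0.543, -0.189, 0.044], [336.0, 0.542, -0.191, 0.043], [337.0, 0.541, -0.193, 0.044], [338.0, 0.54, -0.196, 0.044], [339.0, 0.539, -0.197, 0.043], [340.0, 0.538, -0.198, 0.043], [341.0, 0.538, -0.2, 0.042], [342.0, 0.538, -0.199, 0.038], [343.0, 0.539, -0.198, 0.034], [344.0, 0.539, -0.198, 0.031], [345.0, 0.538, -0.2, 0.031]]
325
[[322.0, 0.524, -0.228, 0.13], [323.0, 0.524, -0.229, 0.129], [324.0, 0.523, -0.229, 0.127], [325.0, 0.524, -0.229, 0.124], [326.0, 0.523, -0.23, 0.123], [327.0, 0.523, -0.23, 0.121], [328.0, 0.523, -0.231, 0.12], [329.0, 0.54, -0.205, 0.079], [330.0, 0.541, -0.205, 0.076], [331.0, 0.54, -0.205, 0.074], [332.0, 0.541, -0.205, 0.071], [333.0, 0.54, -0.
[... 1261 characters left out ...]
22, -0.249, 0.144], [327.0, 0.522, -0.249, 0.142], [328.0, 0.55, -0.208, 0.08], [329.0, 0.55, -0.209, 0.078], [330.0, 0.55, -0.208, 0.075], [331.0, 0.55, -0.209, 0.073], [332.0, 0.551, -0.208, 0.068], [333.0, 0.551, -0.208, 0.066], [334.0, 0.551, -0.208, 0.062], [335.0, 0.559, -0.197, 0.044], [336.0, 0.558, -0.199, 0.044], [337.0, 0.557, -0.2, 0.043], [338.0, 0.556, -0.202, 0.043], [339.0, 0.555, -0.204, 0.043], [340.0, 0.555, -0.205, 0.041], [341.0, 0.555, -0.205, 0.038], [342.0, 0.555, -0.205, 0.035], [343.0, 0.555, -0.205, 0.032], [344.0, 0.555, -0.206, 0.031], [345.0, 0.556, -0.205, 0.027]]
-0.0036336372606620665 [ 0.54836213 -0.1929959   0.02819387] [-0.41428496 -0.01689293  0.01185471]
```

Shut, the fingertips really end at about z = 0.060 although the TCP reads 0.028, so the physical tips stop about 32 mm short of the reported TCP. They closed above the wing and touched nothing. I'll raise slightly, open, and measure the open tips too.

```bash
python3 -m jog '[[[0,0,-1,0,0,0,1],[0,0,-1,0,0,0,-1],[0,0,-1,0,0,0,-1],[0,0,-1,0,0,0,-1],[0,0,-1,0,0,0,-1],[0,0,-1,0,0,0,-1]]]'
python3 - <<'E'
from h import *
im,_=grab('side'); d=np.median([bot.get_image('side')[1] for _ in range(5)],0); P=cloud('side',d)
s=bot.state(); Rt=R.from_quat(s['tool_rot']); Q=Rt.inv().apply(P.reshape(-1,3)-s['eef_pos'])*1000
Q=Q.reshape(P.shape); g=im.astype(int).mean(2)
m=(np.abs(Q[...,0])<25)&(np.abs(Q[...,1])<70)&(Q[...,2]>-150)&(Q[...,2]<-8)&(P[...,2]>.047)
for lo in range(-70,70,10):
    k=m&(Q[...,1]>=lo)&(Q[...,1]<lo+10)
    if k.sum()>3: q=Q[k]; print(lo,k.sum(),'x',q[:,0].min().round(),q[:,0].max().round(),'lowest toolz',np.sort(q[:,2])[-3:].round(), 'world z',np.sort(P[k][:,2])[:2].round(3))
w=im[250:370,265:385].astype(float); save('open',cv2.resize(np.clip(255*(w/255)**.55,0,255).astype(np.uint8),(600,600),interpolation=cv2.INTER_CUBIC))
E
```

```text
time: 4.8
eef_pos: [0.5483, -0.193, 0.0381]
tool_rot: [0.985, -0.171, -0.0, -0.0]
ft_force: [-0.2, -0.4, 0.0]
gripper_width: 0.998
gripper_force: 0.0
-50 50 x -10.0 -3.0 lowest toolz [-39. -38. -38.] world z [0.076 0.076]
10 47 x -19.0 21.0 lowest toolz [-124. -122. -118.] world z [0.156 0.16 ]
20 110 x -18.0 20.0 lowest toolz [-103. -101.  -99.] world z [0.137 0.139]
30 158 x -16.0 18.0 lowest toolz [-103. -100.  -97.] world z [0.135 0.138]
40 150 x -16.0 10.0 lowest toolz [-44. -44. -41.] world z [0.079 0.082]
50 120 x -13.0 6.0 lowest toolz [-47. -46. -43.] world z [0.081 0.084]
60 250 x -13.0 13.0 lowest toolz [-92. -90. -85.] world z [0.123 0.128]
```

View pics/open.png

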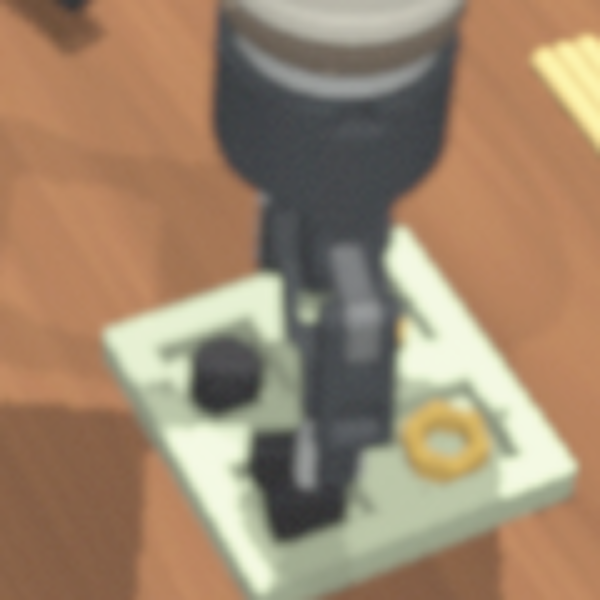

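Open, the tips are about 40 mm short of the TCP and centred across it (tool y ±42). So the grasp needs a TCP reading of about -0.002, which puts the real tips near 0.029.

```bash
python3 -m jog '[[[0,0.1,2.5,0,0,0,-1],[0,0.1,4,0,0,0,-1],[0,0.1,4,0,0,0,-1],[0,0.1,4,0,0,0,1],[0,0.1,4,0,0,0,1],[0,0.1,4,0,0,0,1],[0,0.1,4,0,0,0,1],[0,0.1,4,0,0,0,1],[0,0.1,4,0,0,0,1]]]' 45; python3 go.py .548 -.194 .15 -19.7
```

```text
time: 6.22
eef_pos: [0.5484, -0.1942, -0.0014]
tool_rot: [0.985, -0.171, 0.0, 0.0]
ft_force: [-0.4, -0.6, 2.2]
gripper_width: 0.13
gripper_force: 45.4
t 6.225 pos [ 0.5484 -0.1942 -0.0014] yaw -19.72 q [-0.55  0.42  1.72 -0.    1.    1.37] F [-0.4 -0.6  2.2] w 0.1303956919475463 45.44859230518341
shift cm [ -0.03  -0.   -15.14] rotvec [ 0.    -0.001 -0.   ]
```

```bash
python3 -m jog '[[[0,0,-4,0,0,0,1],[0,0,-10,0,0,0,1],[0,0,-15,0,0,0,1],[0,0,-15,0,0,0,1],[0,0,-15,0,0,0,1]]]'; python3 go.py .557 .171 .15 -33.5
```

```text
time: 6.85
eef_pos: [0.5474, -0.1936, 0.1472]
tool_rot: [0.985, -0.171, -0.001, -0.0]
ft_force: [-0.0, 0.4, -0.8]
gripper_width: 0.131
gripper_force: 45.1
t 6.85 pos [ 0.5474 -0.1936  0.1472] yaw -19.72 q [-0.55  0.22  1.64  0.    1.28  1.37] F [-0.   0.4 -0.8] w 0.13056550135044273 45.051233768463135
shift cm [-11.4  -34.64  -0.25] rotvec [-0.     0.002  0.24 ]
```

```bash
python3 -m jog '[[[-11.4,-34.65,2,0,0,0.24,1],[-11.4,-34.65,2,0,0,0.24,1],[-11.4,-34.65,2,0,0,0.24,1],[-11.4,-34.65,2,0,0,0.24,1],[-11.4,-34.65,2,0,0,0.24,1],[-11.4,-34.65,2,0,0,0.24,1],[-11.4,-34.65,2,0,0,0.24,1],[-11.4,-34.65,2,0,0,0.24,1],[-11.4,-34.65,2,0,0,0.24,1],[-11.4,-34.65,2,0,0,0.24,1]]]'; python3 go.py .557 .171 .10 -33.5
python3 - <<'E'
from h import *
im,_=grab('side'); d=np.median([bot.get_image('side')[1] for _ in range(5)],0); P=cloud('side',d)
np.savez('/tmp/sp.npz',P=P)
w=im[140:240,190:310].astype(float); save('over',cv2.resize(np.clip(255*(w/255)**.55,0,255).astype(np.uint8),(720,600),interpolation=cv2.INTER_CUBIC))
s=bot.state();Q=(R.from_quat(s['tool_rot']).inv().apply(P.reshape(-1,3)-s['eef_pos'])*1000).reshape(P.shape)
m=(np.abs(Q[...,:2])<35).all(2)&(im.astype(int).mean(2)<70)
for lo in range(-60,10,4):
    k=m&(Q[...,2]>=lo)&(Q[...,2]<lo+4)
    if k.sum()>2: q=Q[k]; print(lo,k.sum(),'x',q[:,0].min().round(1),q[:,0].max().round(1),'y',q[:,1].min().round(1),q[:,1].max().round(1))
E
```

```text
time: 8.1
eef_pos: [0.5578, 0.1695, 0.1281]
tool_rot: [0.957, -0.289, -0.0, 0.0]
ft_force: [-0.1, -0.1, 0.2]
gripper_width: 0.123
gripper_force: 45.1
t 8.1 pos [0.5578 0.1695 0.1281] yaw -33.58 q [ 0.09  0.25  1.65 -0.    1.24  2.24] F [-0.1 -0.1  0.2] w 0.12313214477367865 45.06819427013397
shift cm [-0.15 -0.09  2.81] rotvec [ 0.     0.    -0.001]
-60 13 x -4.1 12.3 y -5.8 20.2
-56 23 x -9.7 12.3 y -6.3 21.3
-52 14 x -10.0 12.2 y -5.9 20.7
-48 38 x -16.6 23.1 y -5.0 20.6
-44 24 x -15.7 23.6 y -5.5 20.4
-40 25 x -15.8 23.7 y 4.5 19.3
-36 24 x -16.0 23.7 y 4.5 19.4
-32 15 x -16.0 23.9 y 4.2 13.3
-28 30 x -16.4 21.5 y 5.3 16.3
-24 23 x -10.6 16.8 y 3.1 16.2
-20 29 x -10.9 17.1 y -6.4 16.8
-16 23 x -10.8 17.2 y -5.1 16.6
-12 22 x -11.5 17.2 y -4.4 16.6
-8 25 x -9.3 17.1 y -5.3 16.3
-4 7 x -7.3 16.4 y 4.2 15.4
```

View pics/over.png

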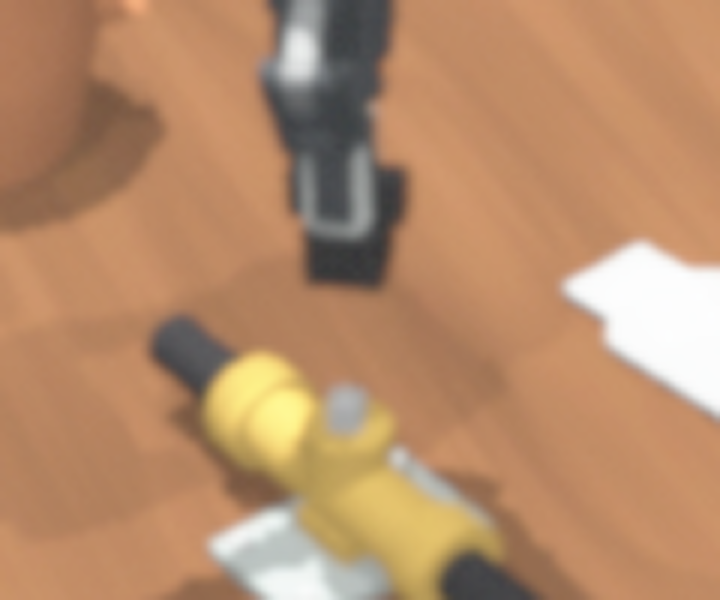

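The handle is held upright above the valve, its block at about (345,260) in the picture and the stem at about (347,408). Next I'll compare handle and stem in the same depth cloud.

Run:
```python
from h import *
im=np.load('/tmp/side.npz')['im'].astype(float); P=np.load('/tmp/sp.npz')['P']
s=bot.state();Q=(R.from_quat(s['tool_rot']).inv().apply(P.reshape(-1,3)-s['eef_pos'])*1000).reshape(P.shape)
z=P[...,2]*1000; near=(np.abs(Q[...,:2])<30).all(2)
f=im[...,2]/np.maximum(im[...,0],1)
st=near&(f>.45)&(z>58)&(z<80)
print('steel'); print(np.c_[Q[st],z[st]].round(1)[:60])
ye=near&(f<.4)&(z>54)&(z<64); q=Q[ye]; print('neck x',np.percentile(q[:,0],[2,98]),'y',np.percentile(q[:,1],[2,98]))
h=near&(im.mean(2)<60)&(Q[...,2]>-24)&(Q[...,2]<-3); q=Q[h]; F=q[q[:,1]>10]; print('block near face',np.polyfit(F[:,0],F[:,1],1),'x',np.percentile(F[:,0],[2,98]),'n',len(F)); G=q[q[:,1]<8]; print('left face x',np.median(G[:,0]),'y',G[:,1].min(),len(G))
p=near&(z>110)&(z<185);
```

```text
steel
[[ -1.8  -3.   55.   73.3]
 [  0.6  -2.1  54.1  74.2]
 [ -6.2  -2.2  57.6  70.7]
 [ -3.5  -0.4  56.   72.3]
 [ -1.    0.9  54.7  73.6]
 [  0.9  -0.5  55.6  72.7]
 [  2.9  -1.6  56.2  72.1]
 [  4.4  -4.9  58.6  69.7]
 [ -5.7   0.3  58.5  69.8]
 [ -3.    2.4  56.5  71.8]
 [ -0.9   1.8  56.8  71.5]
 [  1.2   1.6  56.7  71.6]
 [  3.7   2.7  55.5  72.7]
 [  5.5   0.7  56.9  71.4]
 [  4.2 -16.4  70.2  58.1]
 [ -4.8   4.9  57.5  70.8]
 [ -3.1   2.7  59.1  69.2]
 [ -0.3   5.4  56.6  71.7]
 [  1.8   4.5  57.1  71.2]
 [  3.7   3.2  57.9  70.4]
 [  6.    3.4  57.5  70.8]
 [  4.9 -12.7  70.1  58.2]
 [ -4.9   4.9  60.3  67.9]
 [ -2.3   6.7  58.6  69.7]
 [ -0.6   4.4  60.2  68.1]
 [  1.7   4.8  59.6  68.6]
 [  3.9   4.6  59.6  68.7]
 [  5.7   2.6  60.9  67.4]
 [ -5.    4.9  63.1  65.2]
 [ -2.9   4.5  63.2  65.1]
 [ -0.4   5.7  62.   66.3]
 [  1.8   5.7  61.7  66.6]
 [  4.    5.4  61.7  66.6]
 [  5.6   2.5  63.7  64.6]
 [ -8.4   0.3  69.9  58.4]
 [ -4.7   6.8  64.4  63.9]
 [ -2.9   4.7  65.8  62.5]
 [ -0.5   5.4  65.   63.3]
 [  1.4   4.2  65.7  62.6]
 [  3.4   2.9  66.5  61.8]
 [  5.7   3.4  65.8  62.5]
 [ -7.7   3.7  69.9  58.4]
 [ -5.4   4.   69.4  58.9]
 [ -3.1   4.3  69.   59.3]
 [ -0.9   4.4  68.6  59.7]
 [  1.4   4.7  68.1  60.2]
 [  4.1   6.7  66.3  62. ]
 [  5.4   2.5  69.4  58.9]
 [  1.6   5.9  70.   58.3]
 [  3.7   5.3  70.2  58.1]]
neck x [-14.64191323  16.03667748] y [-11.43510615  16.14257905]
block near face [ 0.01804752 14.69725648] x [-10.79472582  16.65515589] n 111
left face x 17.020055548112172 y -6.447919657828449 15
```

Relative to the stem, the handle is off by about +3.0 mm in tool x and +1.6 mm in tool y, and the faces are parallel. I'll correct for that and descend onto the cone.

```bash
python3 -m jog '[[[-0.3,-0.16,3,0,0,0,1],[-0.3,-0.16,5,0,0,0,1],[-0.3,-0.16,5,0,0,0,1],[-0.3,-0.16,5.4,0,0,0,1],[-0.3,-0.16,5.8,0,0,0,1],[-0.3,-0.16,6.1,0,0,0,1],[-0.3,-0.16,6.4,0,0,0,1],[-0.3,-0.16,6.4,0,0,0,1]]]'; python3 go.py .557 .171 .0556 -33.5
```

```text
time: 9.4
eef_pos: [0.5558, 0.1737, 0.0639]
tool_rot: [0.958, -0.288, -0.0, 0.0]
ft_force: [-0.5, 0.2, -0.7]
gripper_width: 0.125
gripper_force: 45.0
t 9.4 pos [0.5558 0.1737 0.0639] yaw -33.47 q [ 0.1   0.32  1.69 -0.    1.12  2.25] F [-0.5  0.2 -0.7] w 0.1251566460798636 45.03730595111847
shift cm [0.25 0.16 0.83] rotvec [0.    0.    0.001]
```

It is 7 mm over the stem with no force, so it has entered the bore. Continuing down.

```bash
python3 -m jog '[[[0,0,0.3,0,0,0,1],[0,0,0.6,0,0,0,1],[0,0,0.75,0,0,0,1],[0,0,0.85,0,0,0,1],[0,0,0.9,0,0,0,1],[0,0,0.9,0,0,0,1]]]'
```

```text
time: 10.15
eef_pos: [0.556, 0.1737, 0.0556]
tool_rot: [0.958, -0.288, -0.0, 0.0]
ft_force: [-2.8, -0.3, 4.1]
gripper_width: 0.13
gripper_force: 45.7
```

It made contact at exactly the predicted seat height (TCP 0.0556). A small extra press, then release, retreat and check.

```bash
python3 -m jog '[[[0,0,0.1,0,0,0,1],[0,0,0.1,0,0,0,1],[0,0,0,0,0,0,-1],[0,0,0,0,0,0,-1],[0,0,0,0,0,0,-1],[0,0,0,0,0,0,-1],[0,0,-5,0,0,0,-1],[0,0,-10,0,0,0,-1],[0,0,-15,0,0,0,-1],[0,0,-15,0,0,0,-1]]]'
python3 - <<'E'
from h import *
im,_=grab('side'); d=np.median([bot.get_image('side')[1] for _ in range(5)],0); P=cloud('side',d)
g=im.astype(int).mean(2); m=(g<70)&(abs(P[...,0]-.557)<.03)&(abs(P[...,1]-.17)<.03)&(P[...,2]>.052)&(P[...,2]<.12)
q=P[m]; print(len(q),np.percentile(q,[2,50,98],axis=0).round(4))
t=m&(P[...,2]>.098); print('top',P[t].mean(0).round(4))
w=im[150:250,190:310].astype(float); save('done',cv2.resize(np.clip(255*(w/255)**.55,0,255).astype(np.uint8),(720,600),interpolation=cv2.INTER_CUBIC))
E
```

```text
time: 11.4
eef_pos: [0.5593, 0.1741, 0.2108]
tool_rot: [0.958, -0.288, 0.005, -0.002]
ft_force: [0.3, -0.3, 0.1]
gripper_width: 1.0
gripper_force: 0.0
343 [[0.5404 0.1537 0.0597]
 [0.5551 0.1641 0.0846]
 [0.5769 0.1806 0.1011]]
top [0.5581 0.1701 0.1   ]
```

View pics/done.png

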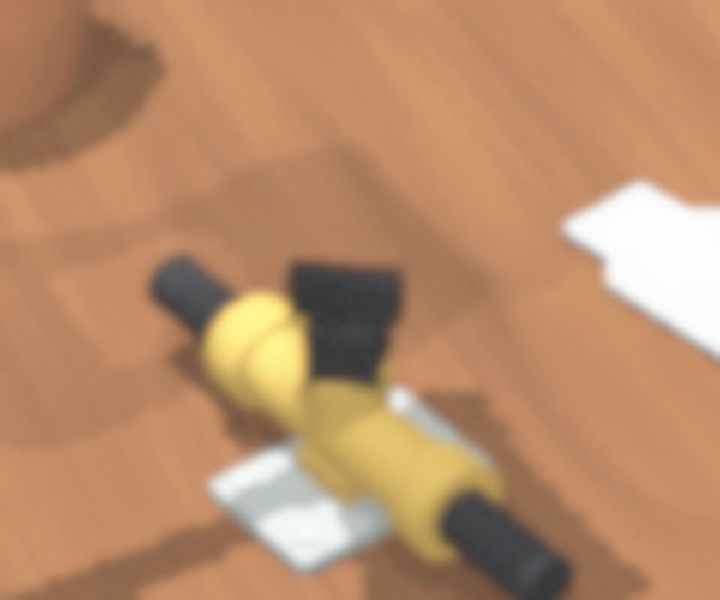

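The handle stands level on the neck at about (345,325), with its underside at 0.060 and its top near 0.101 (0.102 expected). The gripper is clear of it, so I'm handing in.

```bash
python3 -c "
from rig import bot
print(bot.close_job())"
```

```text
the job is handed in; nothing more can be done
None
```

The wing handle is seated on the valve's neck, with its bore over the square stem, and the job was handed in after about 12 s; the first grasp closed on nothing because the real fingertips stop about 30 mm short of the reported TCP, and the other spares, pot, trowel and stakes were never handled.

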